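Return the block plane to its labelled cradle in the sloped plane till

ROBOT

A 6-joint arm with a two-finger parallel gripper is mounted at the origin on the work surface. World frame = base frame: x ahead of the robot, y to its left, z up, the work surface at z = 0. Lengths are in m, angles in rad, forces in N, time in s.
With the tool pointing down it reaches from about 0.375 to 0.975 m from the base axis. Payload 3.8 kg.
Tool frame: the origin (TCP) lies midway between the tips of the shut fingers; the grasp point (between the pads) lies 19 mm behind it; z points along the fingers, y is the line along which they close (so a half turn about z gives the same grasp; the last joint's range is limited). The gripper opens to 85 mm and grips with 20 to 120 N. Pads are 22 mm wide; open, the fingers measure 114 mm over their backs; the gripper's body (76 mm by 85 mm) begins 54 mm behind the grasp point. The pads swing forward as they close: fully open they stand 13 mm farther back than shut.
Start: joints at [-1.148, 0.264, 1.604, -0, 1.274, -0.037], TCP at [0.3, -0.605, 0.231] pointing down, gripper open.
Joint ranges: [-2.63, 2.63], [-0.94, 2.18], [0.31, 2.57], [-1.31, 4.45], [0, 2.66], [-2.55, 2.55]. Speed limits (rad/s): [2.57, 2.57, 3.14, 3.14, 3.14, 3.14].

INTERFACE

Orientations are given as a rotation vector (axis times angle).
In Python, from workcell import read_state, vision, ticket gives the robot as it stands. The module is installed in compiled form; this text tells all that it offers.
- The arm moves only by the tool jog_arm, never from a script. Its arguments are lists of equal length, an entry for each row: "turn": the turn, a rotation vector about the tool's x, y, z in rad, a list of three; "delta_pos": the shift along the tool's x, y, z in m, a list of three; "gripper": the finger opening in m, from 0 to 0.0854. In form: {"turn": [[rx, ry, rz], ...], "delta_pos": [[dx, dy, dz], ...], "gripper": [gripper, ...]}. A call has 1 to 20 rows; each row shifts and turns the commanded pose from where the row before left it, along the tool's axes as they then stand; what a row does not reach is not made up. A row lasts 1/12 s, in which the tool goes at most 41.7 mm and 7.16 degrees, less where a joint would pass 70% of its speed; a pose out of reach is approached as far as the arm can. A call with a gripper value outside its range is refused whole. The fingers move at their own pace and stop on an object; "grip_force" is the grip in N (left out, the last holds). Time passes only in rows, so rows that do not move let the fingers close. It gives the time, the measured TCP pose, the force, the opening and the grip force at its end, in the units of the state.
- read_state(): the state, without advancing time (a new reading comes with each control period).
- vision.read_camera(name): name is "scene" or "top"; returns the picture (480x640x3 uint8, red, green, blue); there is no depth.
- vision.calibration(name): a dict with "vfov" (degrees; the focal length in pixels is half the picture's height over the tangent of half this angle, whatever the lens; pixels are square), "cx", "cy" (the principal point, pixels), "R" (3x3) and "t" (3): a world point X has camera coordinates R X + t. Camera axes: x right, y down, z forward; pixel columns grow to the right and rows downward; lengths in m; the calibration is good to about 2 mm. A picture is of the moment at which its call begins. calibration takes no time and is no camera call.
- ticket.finish_job(): hands the job in; it is judged then, once.
The state is a dict: "time": time; "q": joint angles; "joint_vel": joint speeds; "joint_torque": joint torques, N m; "tool_pos": TCP position; "tcp_rot": TCP orientation; "wrist_force": force on the tool from outside, world axes, zero at the start; "torque": the same for the moment, N m; "width": opening from 0.0 (shut) to 1.0 (fully open); "grip_force": force on a finger pad.
Only numpy, scipy, OpenCV 4.12 (cv2) and the standard library are available. Lean on these libraries where they do the work, as an engineer would, in place of code of your own. Each camera call takes 0.05 s, during which the arm holds its last target. There are 200 camera calls.

TASK

Put the small block plane with the red lever cap, left on the board, back in its own cradle in the plane till, the one with the red label: toe uphill, heel down behind the ledge, then press the toe down until it clicks under the sprung roller, so that the sole lies flat on the ramp with the heel against the ledge. Handle it without banging or forcing it, and leave the other planes and tools where they are.

Things in the scene. Friction and masses are not known exactly. Their poses are not given: they have to be found in the camera images.
- plane_red: Block plane, 166 mm long (x), 46 wide (y), about 0.6 kg; red lever cap up to 42 mm high. Origin: centre of the sole's underside; x to the toe (brass knob end), z up out of the sole. The one to put away, standing on the board. Sole 9 mm thick; hold it by its straight sides, 46 mm apart, 28 mm high from x = -62 to +38 mm.
- plane_red_heel (a point): Bottom edge of the red plane's heel, mid width: x = -83 mm in the plane's frame.
- plane_red_toe (a point): Bottom edge of the red plane's toe, mid width: x = +83 mm in the plane's frame.
- plane_red_knob (a point): Centre of the flat top (23 mm across) of the red plane's brass front knob: 51 mm ahead of the plane's origin, 26 mm above the sole's underside. A good place to press the toe down.
- cradle_red: Red-labelled cradle (colour on ledge, catch and back), one of three alike, 105 mm apart on the till; empty, the red plane's home. Origin: centre of its underside, on the till's top; x level, in the up-slope direction, to the right side of the bench. Between 44 and 122 mm up from the ledge the ramp is only 28 mm wide: finger room on both sides of a plane.
- cradle_red_seat (a point): On the red cradle's ramp at the ledge's inner face, mid width: x up the ramp (32 degrees), y across to its left, z square off it. Ledge at x < 0, 10 mm high. Side cheeks: x 0 to 40 mm, 51 mm apart, 10 high; x 130 to 166, 54 apart, 12 high. A seated plane has its heel edge here, axes parallel to these. Catch housing: x 174 to 205 mm, 29 high, 48 wide.
- catch_red (a joint): Sprung roller at the top of the red cradle: 0 at rest, to 0.008 m when pushed up-ramp (spring 9 N plus 0.6 N per mm).
- catch_red_axis (a point): Centre of the red cradle's white catch roller (14 mm diameter, 30 long, free to turn, axis across the ramp): 169.5 mm up-ramp from the seat, 15.5 mm off the ramp. A plane set behind the ledge rests with its toe on top of it, 22 mm high (7.5 degrees steeper than the ramp); 8 to 16 N down on the knob makes it give way and snap out 1 mm above the toe, overlapping it by 3.5 mm.
- cradle_blue: Blue-labelled cradle (colour on ledge, catch and back), one of three alike, 105 mm apart on the till; occupied by the blue plane. Origin: centre of its underside, on the till's top; x level, in the up-slope direction, to the right side of the bench. 
- cradle_yellow: Yellow-labelled cradle (colour on ledge, catch and back), one of three alike, 105 mm apart on the till; empty, belongs to the yellow plane, which is still in use. Origin: centre of its underside, on the till's top; x level, in the up-slope direction, to the right side of the bench. 
- till: Flat wooden base of the plane till, 230 x 330 x 15 mm, fixed; carries the three cradles side by side across its y. Origin: centre of its underside.
- board: Pale board being worked, fixed, 340 x 240 x 40 mm; the red plane stands on its top. Origin: centre of its underside.
- plane_blue: Block plane, 166 mm long (x), 46 wide (y), about 0.6 kg; blue lever cap up to 42 mm high. Origin: centre of the sole's underside; x to the toe (brass knob end), z up out of the sole. Already home in the blue cradle; leave it.
- plane_yellow: Block plane, 166 mm long (x), 46 wide (y), about 0.6 kg; yellow lever cap up to 42 mm high. Origin: centre of the sole's underside; x to the toe (brass knob end), z up out of the sole. Stands on the bench top behind; leave it.
- pencil: Red carpenter's pencil, 160 x 8 x 8 mm, lying along the left part of the board. Leave it.
- can: Yellow and red tin, 66 mm diameter, 125 mm high. Leave it.
- screwdriver: Screwdriver with a black handle, lying on the bench at the left. Leave it.
- mallet: Wooden joiner's mallet, head 60 x 110 x 70 mm, lying at the back. Leave it.
Mind the look-alikes: they are no part of the job. What is shaped like the plane_red but green is not meant.

How it is judged:
By the outcome, as a careful person would: the job done as asked, in the order asked, and still so for the second after the job is handed in, with the robot touching nothing.
It also fails if it takes over 48 s, if anything falls off the work surface, if the arm or the gripper's body presses on something with over 40 N, if the wrist force passes 120 N, or if a joint passes its speed limit or range.

## Working session

There is one attempt and no reset: what is moved stays moved. The work goes in short steps, Python scripts to look and compute and a tool call to move; the robot and the scene stay as the last step left them, time stands still between calls to the robot, and variables do not carry over. Pictures are saved under pics/ and viewed, at most 10 in all, crops included, and the job is handed in when it is done.

Besides the shell and the picture viewer there is one more tool, called after "Call:" as name(argument=value, ...) on one line, values as JSON. jog_arm: Moves the arm, as the interface text tells. Its arguments: {"type":"object","properties":{"turn":{"type":"array","items":{"type":"array","items":{"type":"number"}}},"delta_pos":{"type":"array","items":{"type":"array","items":{"type":"number"}}},"gripper":{"type":"array","items":{"type":"number"}},"grip_force":{"type":"number"}},"required":["turn","delta_pos","gripper"]}

```bash
mkdir -p pics
python3 - <<'E'
from workcell import read_state, vision
import cv2
for n in ("scene","top"):
    im=vision.read_camera(n); cv2.imwrite(f"pics/{n}0.png",im[:,:,::-1])
    c=vision.calibration(n); print(n,c)
print(read_state())
E
```

```text
scene {'vfov': 44.188359457630945, 'cx': 319.97706544465456, 'cy': 247.72843962204635, 'R': array([[ 0.20342743,  0.97908766,  0.00215286],
       [ 0.54506376, -0.11142208, -0.83095765],
       [-0.81334051,  0.17021303, -0.55633151]]), 't': array([-0.25721261, -0.16203952,  2.11009512])}
top {'vfov': 46.49447318097075, 'cx': 315.3214485815882, 'cy': 237.73930829737472, 'R': array([[ 0.0198853 , -0.9996382 , -0.01811203],
       [-0.99733533, -0.01856117, -0.07055304],
       [ 0.07019133,  0.01946673, -0.99734358]]), 't': array([0.16358759, 0.51461107, 1.3786329 ])}
{'time': 0.1, 'q': array([-1.14791633e+00,  2.64684214e-01,  1.60524279e+00, -2.43544512e-05,
        1.27370391e+00, -3.69154173e-02]), 'joint_vel': array([-0.00029989, -0.00180046, -0.00255487,  0.00101927,  0.00123525,
       -0.00020592]), 'joint_torque': array([ 3.72879194e-04, -5.16708505e+01, -3.68589807e+01, -4.44053285e-05,
        6.28093680e-03, -1.54905456e-05]), 'tool_pos': array([ 0.29925054, -0.60430038,  0.23007933]), 'tcp_rot': array([-3.05699038e+00, -7.15455702e-01,  6.49517016e-04]), 'wrist_force': array([0.28038815, 0.04210865, 0.43565601]), 'torque': array([ 0.04952636, -0.01604588,  0.02937876]), 'grip_force': 0.0, 'width': 1.0039716399472078}
```

View pics/scene0.png

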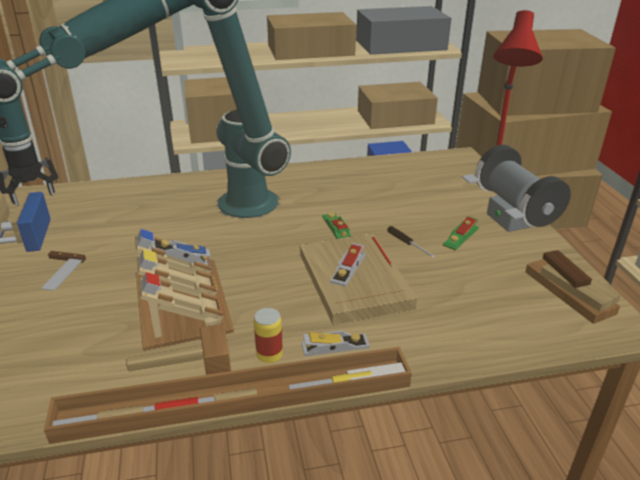

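View pics/top0.png

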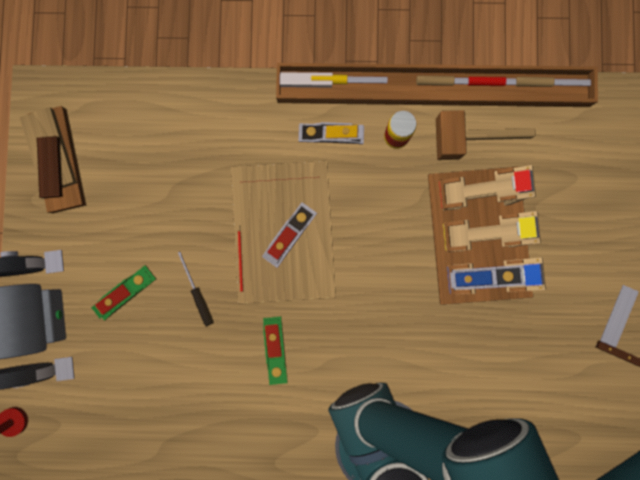

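The top view shows the red plane at about (290,235), its toe (knob) to the upper right. The red cradle is at (452..535, 185), with its catch at the right (522,181), so up-ramp is about -y. The scene view shows the same, with the red cradle nearest the camera at (180,295). I'll enlarge these areas.

Run:
```python
import cv2, numpy as np
t=cv2.imread("pics/top0.png"); s=cv2.imread("pics/scene0.png")
def crop(im,x,y,w,h,k): return cv2.resize(im[y:y+h,x:x+w],None,fx=k,fy=k,interpolation=cv2.INTER_CUBIC)
a=crop(t,425,155,130,50,6); b=crop(s,130,260,130,50,6)
cv2.imwrite("pics/cr.png",np.vstack([a,b]))
a=crop(t,255,195,66,80,6); b=crop(s,320,235,66,80,6)
cv2.imwrite("pics/pl.png",np.hstack([a,b]))
```

```text
(no output)
```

View pics/cr.png

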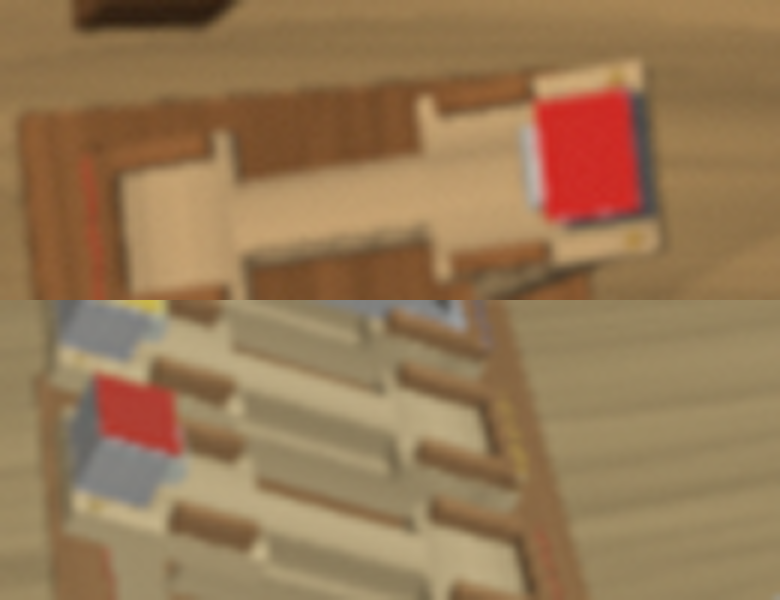

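View pics/pl.png

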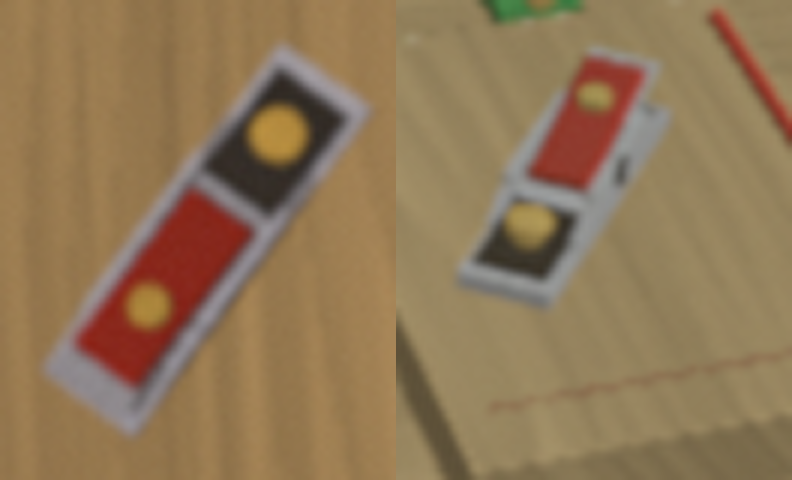

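The crops show the plane's toe corners in the top crop at (282,43) and (370,105), its heel corners at (45,365) and (133,435), and the knob at (278,134). All three catch housings have clean coloured tops, so I'll triangulate those label centroids and the knobs of the red and blue planes.

```bash
cat > h.py <<'E'
import numpy as np, cv2
from workcell import vision
C={n:vision.calibration(n) for n in("scene","top")}
def K(n):
    c=C[n]; f=240/np.tan(np.radians(c["vfov"]/2)); return np.array([[f,0,c["cx"]],[0,f,c["cy"]],[0,0,1]])
def P(n): return K(n)@np.c_[C[n]["R"],C[n]["t"]]
def tri(ps,pt):
    X=cv2.triangulatePoints(P("scene"),P("top"),np.array(ps,float).reshape(2,1),np.array(pt,float).reshape(2,1))[:,0]; return X[:3]/X[3]
def ray(n,p,z):
    R,t=C[n]["R"],C[n]["t"]; c=-R.T@t; d=R.T@np.linalg.inv(K(n))@np.array([*p,1.]); return c+d*(z-c[2])/d[2]
def proj(n,X):
    u=P(n)@np.array([*X,1.]); return u[:2]/u[2]
def blob(im,lo,hi,box):
    x,y,w,h=box; hsv=cv2.cvtColor(im[y:y+h,x:x+w],cv2.COLOR_RGB2HSV)
    m=cv2.inRange(hsv,lo,hi) if lo[0]<=hi[0] else cv2.inRange(hsv,(lo[0],*lo[1:]),(180,*hi[1:]))|cv2.inRange(hsv,(0,*lo[1:]),hi)
    n,l,st,ce=cv2.connectedComponentsWithStats(m)
    k=1+np.argmax(st[1:,4]); return ce[k]+[x,y], st[k]
RED=((172,150,80),(6,255,255)); YEL=((22,150,120),(34,255,255)); BLU=((100,130,80),(125,255,255)); BRASS=((12,120,120),(26,255,255))
E
python3 - <<'E'
from h import *
T=cv2.imread("pics/top0.png")[:,:,::-1].copy(); S=cv2.imread("pics/scene0.png")[:,:,::-1].copy()
for nm,col,bt,bs in [("lab_red",RED,(505,160,40,35),(135,265,35,25)),("lab_yel",YEL,(510,208,35,37),(130,245,35,25)),("lab_blu",BLU,(523,255,30,40),(130,228,30,22)),
  ("plane_cap",RED,(260,200,50,70),(335,240,35,30))]:
    a,sa=blob(T,*col,bt); b,sb=blob(S,*col,bs); X=tri(b,a)
    print(nm,a,sa,b,sb,X.round(4),"reproj",(proj("top",X)-a).round(2),(proj("scene",X)-b).round(2))
o=np.array([255,195]);pk=lambda x,y:(np.array([x,y])+.5)/6-.5+o
kt=pk(278,134); os=np.array([320,235]); ks=(np.array([529-396,222])+.5)/6-.5+os
print("knob ray",ray("top",kt,.066),"tri",tri(ks,kt))
toe=[ray("top",pk(*p),.049) for p in((282,43),(370,105))]; heel=[ray("top",pk(*p),.049) for p in((45,365),(133,435))]
t,h=np.mean(toe,0),np.mean(heel,0); d=t-h; print("toe",t,"heel",h,"len",np.linalg.norm(d),"mid",(t+h)/2,"yaw",np.degrees(np.arctan2(d[1],d[0])),[np.linalg.norm(q[0]-q[1]) for q in(toe,heel)])
E
```

```text
lab_red [522.44224422 180.16831683] [  9  10  17  22 303] [152.63392857 278.35714286] [ 12   8  13  12 112] [ 0.638  -0.2886  0.1721] reproj [-0.14 -0.01] [-0.11 -0.02]
lab_yel [527.41587302 226.94603175] [  9   9  18  22 315] [149.53658537 254.90243902] [14  5 12 11 82] [ 0.5333 -0.2989  0.1726] reproj [-0.06 -0.01] [-0.05 -0.01]
lab_blu [532.62376238 274.43564356] [  1  10  18  20 303] [146.73134328 234.40298507] [12  2 11 10 67] [ 0.4285 -0.3099  0.1715] reproj [-0.14 -0.01] [-0.1  -0.02]
plane_cap [282.35603715 241.83281734] [  8  27  28  32 323] [351.06122449 256.20408163] [  8   5  17  21 147] [0.4965 0.2517 0.0674] reproj [0.16 0.04] [ 0.12 -0.01]
knob ray [0.5581116  0.20852892 0.066     ] tri [0.55846389 0.20875865 0.06289158]
toe [0.58502651 0.19017602 0.049     ] heel [0.44957367 0.2840676  0.049     ] len 0.1648123203228812 mid [0.51730009 0.23712181 0.049     ] yaw -34.72846339500486 [np.float64(0.044310452602777446), np.float64(0.046029674015924435)]
```

```bash
cat >> h.py <<'E'
from scipy.spatial.transform import Rotation as Ro
from workcell import read_state
def frame(yaw,pitch):   # plane/seat axes: x along yaw, raised by pitch (deg)
    return (Ro.from_euler("z",yaw,degrees=True)*Ro.from_euler("y",-pitch,degrees=True)).as_matrix()
FLIP=np.diag([-1.,1,-1])          # tool axes in plane axes: x back, y left, z down
YAWC=-84.2; SEAT=np.array([.6233,-.1440,.047]); RS=frame(YAWC,32)
def go(pos,Rt,cur=None):
    s=read_state(); p,R=(s["tool_pos"],Ro.from_rotvec(s["tcp_rot"]).as_matrix()) if cur is None else cur
    d=R.T@(np.array(pos)-p); r=Ro.from_matrix(R.T@Rt).as_rotvec()
    n=max(np.linalg.norm(d)/.0417,np.linalg.norm(r)/.125); print("t",round(s["time"],2),"dtool",d.round(4),"rot",r.round(4),"rows>=",round(n,1),"F",s["wrist_force"].round(1),"w",round(s["width"]*85.4,1),"g",round(s["grip_force"],1))
E
python3 - <<'E'
from h import *
T=cv2.imread("pics/top0.png")[:,:,::-1].copy(); S=cv2.imread("pics/scene0.png")[:,:,::-1].copy()
# checks on the seat: ledge inner face (top crop pixel), blue knob
pl=(np.array([127,228])+.5)/6-.5+[425,155]; L=ray("top",pl,SEAT[2]); print("ledge in seat frame",(RS.T@(L-SEAT)*1e3).round(1))
for a,b in((238,183),(245,262)),((420,152),(430,228)):
    m=((np.array(a)+b)/2+.5)/6-.5+[425,155]; x=.044 if a[0]<300 else .122
    z=SEAT[2]+x*np.sin(np.radians(32)); print("neck",x,(RS.T@(ray("top",m,z)-SEAT)*1e3).round(1))
yb=RS[:,1]; kb=SEAT-.21*yb+RS@[.134,0,.026]; pt,ps=proj("top",kb),proj("scene",kb); print("blue knob expected px",pt,ps)
crop=lambda im,p:cv2.resize(im[int(p[1])-16:int(p[1])+17,int(p[0])-16:int(p[0])+17,::-1],None,fx=10,fy=10,interpolation=cv2.INTER_CUBIC)
ims=[]
for im,p in((T,pt),(S,ps)):
    c=crop(im,p); q=((p-np.floor(p)+16)+.5)*10-.5; cv2.drawMarker(c,tuple(int(v) for v in q),(0,0,255),0,14,1); ims.append(c)
cv2.imwrite("pics/bk.png",np.hstack(ims))
go((.517,.237,.28),frame(-34.7,0)@FLIP)
E
```

```text
ledge in seat frame [ 1.4  3.2 -0.9]
neck 0.044 [48.2 -1.6 -2.7]
neck 0.122 [ 1.222e+02 -3.000e-01 -1.000e-01]
blue knob expected px [507.1975475  275.89847966] [165.28540069 241.39757765]
t 0.1 dtool [ 0.5685 -0.6574 -0.0486] rot [-1.2000e-03 -2.1000e-03 -2.0762e+00] rows>= 20.9 F [0.3 0.  0.4] w 85.7 g 0.0
```

View pics/bk.png

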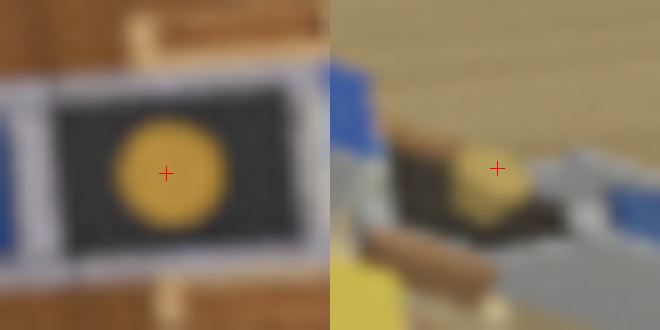

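The blue knob sits about 0.6 px up-ramp of where I predicted in both views, so the seat is about 1.3 mm farther up-ramp. Everything else agrees. Next I'll move above the plane.

Call:
jog_arm(turn=[[0, 0, 0], [0, 0, 0], [0, 0, 0], [0, 0, 0], [0, 0, 0], [0, 0, 0], [0, 0, 0], [0, 0, 0], [0, 0, 0], [0, 0, 0], [0, 0, 0], [0, 0, 0], [0, 0, 0], [0, 0, 0], [0, 0, 0], [0, 0, 0], [0, 0, 0], [0, 0, 0], [0, 0, 0], [0, 0, 0]], delta_pos=[[0, 0, -0.04], [0.027, -0.031, 0], [0.027, -0.031, 0], [0.027, -0.031, 0], [0.027, -0.031, 0], [0.027, -0.031, 0], [0.027, -0.031, 0], [0.027, -0.031, 0], [0.027, -0.031, 0], [0.027, -0.031, 0], [0.027, -0.031, 0], [0.027, -0.031, 0], [0.027, -0.031, 0], [0.027, -0.031, 0], [0.027, -0.031, 0], [0.027, -0.031, 0], [0.027, -0.031, 0], [0.027, -0.031, 0], [0.027, -0.031, 0], [0.027, -0.031, 0]], gripper=[0.085, 0.085, 0.085, 0.085, 0.085, 0.085, 0.085, 0.085, 0.085, 0.085, 0.085, 0.085, 0.085, 0.085, 0.085, 0.085, 0.085, 0.085, 0.085, 0.085])

```text
time: 1.77
tool_pos: [0.4976, 0.1527, 0.2709]
tcp_rot: [3.059, 0.716, -0.001]
wrist_force: [1.0, -1.0, 1.0]
width: 0.999
grip_force: 0.0
```

Call:
jog_arm(turn=[[0, 0, -0.122], [0, 0, -0.122], [0, 0, -0.122], [0, 0, -0.122], [0, 0, -0.122], [0, 0, -0.122], [0, 0, -0.122], [0, 0, -0.122], [0, 0, -0.122], [0, 0, -0.122], [0, 0, -0.122], [0, 0, -0.122], [0, 0, -0.122], [0, 0, -0.122], [0, 0, -0.122], [0, 0, -0.122], [0, 0, -0.122], [0, 0, 0]], delta_pos=[[0, 0, 0], [0, 0, 0], [0, 0, 0], [0, 0, 0], [0, 0, 0], [0, 0, 0], [0, 0, 0], [0, 0, 0], [0, 0, 0], [0, 0, 0], [0, 0, 0], [0, 0, 0], [0, 0, 0], [0, 0, 0], [0, 0, 0], [0, 0, 0], [0, 0, 0], [0, 0, 0]], gripper=[0.085, 0.085, 0.085, 0.085, 0.085, 0.085, 0.085, 0.085, 0.085, 0.085, 0.085, 0.085, 0.085, 0.085, 0.085, 0.085, 0.085, 0.085])

```text
time: 3.27
tool_pos: [0.4975, 0.1505, 0.2707]
tcp_rot: [-0.935, -2.998, 0.001]
wrist_force: [0.5, -1.0, 0.2]
width: 0.995
grip_force: 0.0
```

```bash
sed -i 's/SEAT=np.array(.*\]); RS/SEAT=np.array([.6235,-.1453,.047]); RS/' h.py
python3 - <<'E'
from h import *
print(read_state()["q"].round(2),read_state()["tool_pos"].round(3))
go((.5173,.2371,.120),frame(-34.7,0)@FLIP)
go((.5173,.2371,.042),frame(-34.7,0)@FLIP)
E
```

```text
[ 0.25 -0.05  1.88 -0.    1.32 -0.72] [0.498 0.15  0.271]
t 3.27 dtool [0.0329 0.0826 0.1507] rot [-0.0008 -0.0007  0.0009] rows>= 4.2 F [ 0.5 -1.   0.2] w 85.0 g 0.0
t 3.27 dtool [0.0328 0.0827 0.2287] rot [-0.0008 -0.0007  0.0009] rows>= 5.9 F [ 0.5 -1.   0.2] w 85.0 g 0.0
```

Call:
jog_arm(turn=[[0, 0, 0], [0, 0, 0], [0, 0, 0], [0, 0, 0], [0, 0, 0], [0, 0, 0], [0, 0, 0], [0, 0, 0], [0, 0, 0], [0, 0, 0], [0, 0, 0], [0, 0, 0]], delta_pos=[[0.011, 0.0275, 0.02], [0.011, 0.0275, 0.02], [0.011, 0.0275, 0.02], [0, 0, 0.035], [0, 0, 0.035], [0, 0, 0.03], [0, 0, 0.025], [0, 0, 0.02], [0, 0, 0.01], [0, 0, 0.007], [0, 0, 0.005], [0, 0, 0]], gripper=[0.085, 0.085, 0.085, 0.085, 0.085, 0.085, 0.085, 0.085, 0.085, 0.085, 0.085, 0.085])

```text
time: 4.27
tool_pos: [0.518, 0.2371, 0.0442]
tcp_rot: [-0.942, -2.997, 0.0]
wrist_force: [-0.5, 0.1, 0.1]
width: 0.995
grip_force: 0.0
```

Run:
```python
from h import *
go((.5173,.2371,.042),frame(-34.7,0)@FLIP)
im=vision.read_camera("top"); a=im[185:265,250:330,::-1]
s=vision.read_camera("scene"); b=s[215:295,310:390,::-1]
cv2.imwrite("pics/g.png",cv2.resize(np.hstack([a,b]),None,fx=5,fy=5,interpolation=cv2.INTER_CUBIC))
```

```text
t 4.27 dtool [ 0.0006 -0.0005  0.0022] rot [-0.0001 -0.0001 -0.0032] rows>= 0.1 F [-0.5  0.1  0.1] w 85.0 g 0.0
```

View pics/g.png

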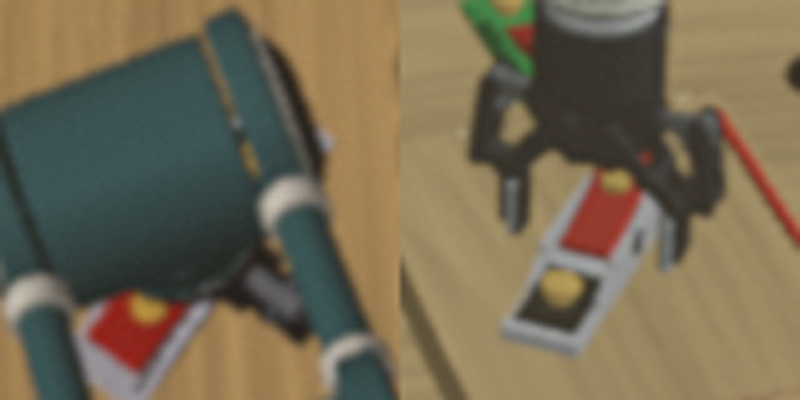

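The scene crop shows the fingers on either side of the plane's sides, and the plane hasn't moved. I'll close on it.

Call:
jog_arm(turn=[[0, 0, 0], [0, 0, 0], [0, 0, 0], [0, 0, 0], [0, 0, 0], [0, 0, 0], [0, 0, 0], [0, 0, 0], [0, 0, 0], [0, 0, 0]], delta_pos=[[0, 0, 0.002], [0, 0, 0], [0, 0, 0], [0, 0, 0], [0, 0, 0], [0, 0, 0], [0, 0, 0], [0, 0, 0], [0, 0, 0], [0, 0, 0]], gripper=[0.07, 0.06, 0.055, 0.05, 0.047, 0.044, 0.042, 0.04, 0.04, 0.04], grip_force=60)

```text
time: 5.2
tool_pos: [0.5179, 0.237, 0.0429]
tcp_rot: [0.94, 2.998, -0.001]
wrist_force: [-2.6, -2.7, 5.2]
width: 0.529
grip_force: 61.1
```

Run:
```python
from h import *
s=read_state();print(s["tool_pos"].round(4),s["wrist_force"].round(2))
go((.5173,.2371,.042),frame(-34.7,0)@FLIP)
```

```text
[0.5179 0.237  0.0429] [-2.61 -2.66  5.23]
t 5.2 dtool [ 0.0006 -0.0002  0.0009] rot [-0.0003  0.0001 -0.0021] rows>= 0.0 F [-2.6 -2.7  5.2] w 45.2 g 61.1
```

The plane is gripped (opening 45.2 mm). Next I'll lift it and work out the transfer.

Call:
jog_arm(turn=[[0, 0, 0], [0, 0, 0], [0, 0, 0], [0, 0, 0], [0, 0, 0], [0, 0, 0], [0, 0, 0], [0, 0, 0], [0, 0, 0], [0, 0, 0]], delta_pos=[[0, 0, -0.003], [0, 0, -0.006], [0, 0, -0.012], [0, 0, -0.02], [0, 0, -0.03], [0, 0, -0.035], [0, 0, -0.035], [0, 0, -0.03], [0, 0, -0.02], [0, 0, -0.009]], gripper=[0.04, 0.04, 0.04, 0.04, 0.04, 0.04, 0.04, 0.04, 0.04, 0.04])

```text
time: 6.03
tool_pos: [0.5196, 0.238, 0.2471]
tcp_rot: [0.938, 2.993, 0.007]
wrist_force: [1.7, 0.6, -6.6]
width: 0.526
grip_force: 63.2
```

```bash
cat >> h.py <<'E'
G=np.array([.0,0,.0029])    # TCP in the plane's frame
def tcp_for(heel,a):        # heel edge at seat-frame point (m), a deg steeper than the ramp
    R=frame(YAWC,32+a); return SEAT+RS@np.array(heel)+R@(np.array([.083,0,0])+G), R@FLIP
def heel_now():
    s=read_state(); R=Ro.from_rotvec(s["tcp_rot"]).as_matrix(); Rp=R@FLIP
    h=s["tool_pos"]-Rp@(np.array([.083,0,0])+G); t=h+Rp@[.166,0,0]
    print("heel",((RS.T@(h-SEAT))*1e3).round(1),"toe",((RS.T@(t-SEAT))*1e3).round(1),"tilt rel",Ro.from_matrix(RS.T@Rp).as_rotvec(degrees=True).round(2),"F seat",(RS.T@s["wrist_force"]).round(1),"t",round(s["time"],2))
E
python3 - <<'E'
from h import *
s=read_state()
p,R=tcp_for([.004,0,.06],8.5); print(p)
go(s["tool_pos"],R)
go(p,R,(s["tool_pos"],R))
E
```

```text
[ 0.62681741 -0.17795928  0.15611193]
t 6.03 dtool [0. 0. 0.] rot [ 0.3109 -0.661   0.8223] rows>= 8.8 F [ 1.7  0.6 -6.6] w 44.9 g 63.2
t 6.03 dtool [-0.2638  0.0647  0.3449] rot [0. 0. 0.] rows>= 10.5 F [ 1.7  0.6 -6.6] w 44.9 g 63.2
```

Call:
jog_arm(turn=[[0.0311, -0.0661, 0.0822], [0.0311, -0.0661, 0.0822], [0.0311, -0.0661, 0.0822], [0.0311, -0.0661, 0.0822], [0.0311, -0.0661, 0.0822], [0.0311, -0.0661, 0.0822], [0.0311, -0.0661, 0.0822], [0.0311, -0.0661, 0.0822], [0.0311, -0.0661, 0.0822], [0.0311, -0.0661, 0.0822], [0, 0, 0]], delta_pos=[[0, 0, 0], [0, 0, 0], [0, 0, 0], [0, 0, 0], [0, 0, 0], [0, 0, 0], [0, 0, 0], [0, 0, 0], [0, 0, 0], [0, 0, 0], [0, 0, 0]], gripper=[0.04, 0.04, 0.04, 0.04, 0.04, 0.04, 0.04, 0.04, 0.04, 0.04, 0.04])

```text
time: 6.95
tool_pos: [0.5168, 0.2388, 0.2376]
tcp_rot: [1.703, 1.893, -0.645]
wrist_force: [0.9, 1.1, -9.6]
width: 0.525
grip_force: 63.3
```

Call:
jog_arm(turn=[[0, 0, 0], [0, 0, 0], [0, 0, 0], [0, 0, 0], [0, 0, 0], [0, 0, 0], [0, 0, 0], [0, 0, 0], [0, 0, 0], [0, 0, 0], [0, 0, 0], [0, 0, 0], [0, 0, 0], [0, 0, 0], [0, 0, 0]], delta_pos=[[-0.012, 0.003, 0.016], [-0.02, 0.005, 0.026], [-0.02, 0.005, 0.026], [-0.02, 0.005, 0.026], [-0.02, 0.005, 0.026], [-0.02, 0.005, 0.026], [-0.02, 0.005, 0.026], [-0.02, 0.005, 0.026], [-0.02, 0.005, 0.026], [-0.02, 0.005, 0.026], [-0.02, 0.005, 0.026], [-0.02, 0.005, 0.026], [-0.02, 0.005, 0.026], [-0.012, 0.002, 0.017], [0, 0, 0]], gripper=[0.04, 0.04, 0.04, 0.04, 0.04, 0.04, 0.04, 0.04, 0.04, 0.04, 0.04, 0.04, 0.04, 0.04, 0.04])

```text
time: 8.2
tool_pos: [0.6228, -0.1831, 0.1501]
tcp_rot: [1.709, 1.892, -0.642]
wrist_force: [0.6, -1.0, -7.1]
width: 0.526
grip_force: 64.1
```

Run:
```python
from h import *
heel_now(); p,R=tcp_for([.004,0,.013],8.5); go(p,R); print(read_state()["q"].round(2))
s=vision.read_camera("scene"); t=vision.read_camera("top")
cv2.imwrite("pics/h.png",cv2.resize(np.hstack([s[225:325,130:260,::-1],t[140:240,425:555,::-1]]),None,fx=3,fy=3,interpolation=cv2.INTER_CUBIC))
cv2.imwrite("pics/h_s.png",s[:,:,::-1]);cv2.imwrite("pics/h_t.png",t[:,:,::-1])
```

```text
heel [ 4.8 -4.9 52.3] toe [169.   -4.2  76.9] tilt rel [-0.58 -8.53  0.2 ] F seat [-2.9  0.5 -6.6] t 8.2
t 8.2 dtool [0.0066 0.0049 0.0387] rot [-0.0098  0.0005  0.0043] rows>= 0.9 F [ 0.6 -1.  -7.1] w 44.9 g 64.1
[ 0.03  0.28  1.9  -0.83  1.08  0.38]
```

View pics/h.png

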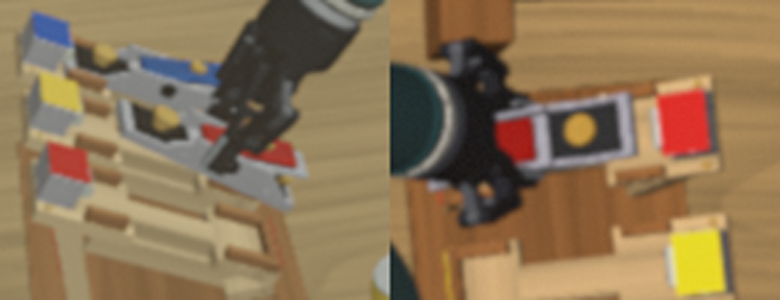

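The plane is held toe up over the red cradle. Its knob is at about (488,183) in top and (185,264) in scene. I'll use it to check the held pose against the kinematics.

Run:
```python
from h import *
S=cv2.imread("pics/h_s.png")[:,:,::-1].copy();T=cv2.imread("pics/h_t.png")[:,:,::-1].copy()
s=read_state();Rp=Ro.from_rotvec(s["tcp_rot"]).as_matrix()@FLIP
o=s["tool_pos"]-Rp@G; k=o+Rp@[.051,0,.026]
print("pred px",proj("top",k),proj("scene",k))
a,sa=blob(T,*BRASS,(478,172,22,22)); b,sb=blob(S,(12,90,90),(28,255,255),(175,255,22,18)); print(a,sa,b,sb)
X=tri(b,a); print("knob tri-pred in plane axes mm",(Rp.T@(X-k)*1e3).round(1))
```

```text
pred px [487.82551084 182.53653251] [186.2743897  261.83487283]
[487.74157303 182.74157303] [ 5  6 11 11 89] [184.27868852 264.2295082 ] [ 6  5  9  9 61]
knob tri-pred in plane axes mm [-1.4  0.2 -7.6]
```

Run:
```python
from h import *
s=read_state();Rp=Ro.from_rotvec(s["tcp_rot"]).as_matrix()@FLIP
o=s["tool_pos"]-Rp@G
c=cv2.resize(cv2.imread("pics/h_s.png")[245:305,165:235],None,fx=10,fy=10,interpolation=cv2.INTER_CUBIC)
for x,y,z in((-83,23,0),(83,23,0),(83,-23,0),(83,23,9),(83,-23,9),(-83,-23,0),(51,0,26)):
    p=proj("scene",o+Rp@(np.array([x,y,z])/1e3)); q=(p-[165,245]+.5)*10-.5; print((x,y,z),p.round(1))
    cv2.drawMarker(c,tuple(int(v) for v in q),(255,0,255),1,16,1)
cv2.imwrite("pics/hc.png",c)
```

```text
(-83, 23, 0) [226. 295.]
(83, 23, 0) [170.1 269.7]
(83, -23, 0) [168.2 259.2]
(83, 23, 9) [172.2 267. ]
(83, -23, 9) [170.3 256.5]
(-83, -23, 0) [222.9 284.4]
(51, 0, 26) [186.3 261.8]
```

View pics/hc.png

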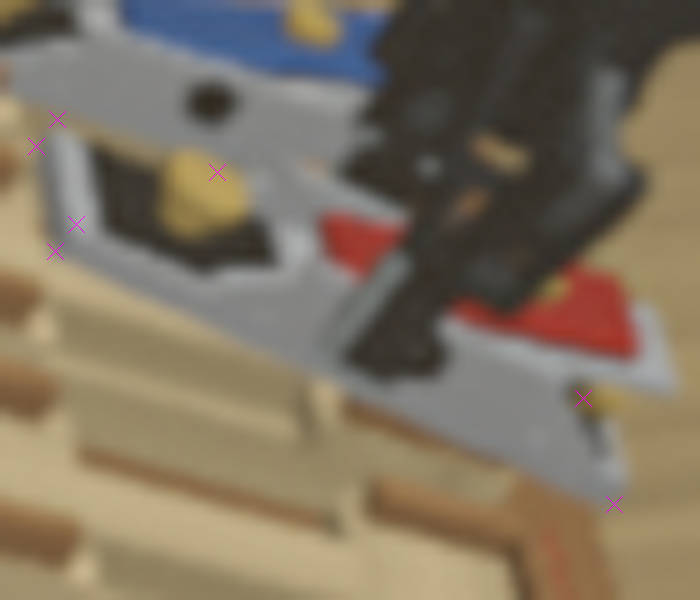

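The markers land within about 1 px of the toe corner (58,248) and heel corner (610,498), so the held pose is right. I'll correct the lateral offset and go down towards the ledge.

Call:
jog_arm(turn=[[-0.005, 0, 0.002], [-0.005, 0, 0.002], [0, 0, 0], [0, 0, 0], [0, 0, 0], [0, 0, 0]], delta_pos=[[0.003, 0.0025, 0.008], [0.0035, 0.0025, 0.011], [0, 0, 0.01], [0, 0, 0.006], [0, 0, 0.003], [0, 0, 0]], gripper=[0.04, 0.04, 0.04, 0.04, 0.04, 0.04])

```text
time: 8.8
tool_pos: [0.6312, -0.1985, 0.1173]
tcp_rot: [1.702, 1.889, -0.628]
wrist_force: [-0.0, 0.4, -6.7]
width: 0.528
grip_force: 64.2
```

Run:
```python
from h import *
heel_now(); p,R=tcp_for([.004,0,.003],8.5); go(p,R)
```

```text
heel [ 1.2  2.1 15.9] toe [165.3   2.4  40.7] tilt rel [ 0.17 -8.6   0.13] F seat [-3.9  0.  -5.5] t 8.8
t 8.8 dtool [-0.0008 -0.0023  0.0133] rot [0.0031 0.0018 0.002 ] rows>= 0.3 F [-0.   0.4 -6.7] w 45.1 g 64.2
```

Call:
jog_arm(turn=[[0.003, 0.002, 0.002], [0, 0, 0], [0, 0, 0], [0, 0, 0], [0, 0, 0], [0, 0, 0]], delta_pos=[[-0.002, -0.0022, 0], [0, 0, 0.003], [0, 0, 0.003], [0, 0, 0.003], [0, 0, 0], [0, 0, 0]], gripper=[0.04, 0.04, 0.04, 0.04, 0.04, 0.04])

```text
time: 9.3
tool_pos: [0.6303, -0.206, 0.113]
tcp_rot: [1.707, 1.887, -0.627]
wrist_force: [-1.1, -0.1, -6.2]
width: 0.527
grip_force: 64.3
```

Run:
```python
from h import *
heel_now(); p,R=tcp_for([.004,0,.0],8.5); go(p,R)
```

```text
heel [5.1 0.8 8.5] toe [169.3   0.5  33. ] tilt rel [ 0.1  -8.5  -0.08] F seat [-3.3 -1.1 -5.3] t 9.3
t 9.3 dtool [ 0.0024 -0.0007  0.0082] rot [ 0.0016  0.     -0.0016] rows>= 0.2 F [-1.1 -0.1 -6.2] w 45.0 g 64.3
```

Call:
jog_arm(turn=[[0, 0, 0], [0, 0, 0], [0, 0, 0], [0, 0, 0], [0, 0, 0], [0, 0, 0]], delta_pos=[[0.001, -0.0007, 0.002], [0.001, 0, 0.002], [0, 0, 0.0015], [0, 0, 0.001], [0, 0, 0], [0, 0, 0]], gripper=[0.04, 0.04, 0.04, 0.04, 0.04, 0.04])

```text
time: 9.8
tool_pos: [0.6301, -0.2087, 0.1069]
tcp_rot: [1.707, 1.887, -0.627]
wrist_force: [-0.6, -0.4, -6.6]
width: 0.526
grip_force: 64.3
```

Run:
```python
from h import *
heel_now(); p,R=tcp_for([.003,0,.0],8.5); go(p,R)
```

```text
heel [4.1 0.3 1.8] toe [168.3   0.   26.4] tilt rel [ 0.11 -8.51 -0.08] F seat [-3.2 -0.6 -5.8] t 9.8
t 9.8 dtool [ 0.0014 -0.0002  0.0017] rot [ 0.0019  0.0001 -0.0015] rows>= 0.1 F [-0.6 -0.4 -6.6] w 44.9 g 64.3
```

Call:
jog_arm(turn=[[0, 0, 0], [0, 0, 0], [0, 0, 0], [0, 0, 0]], delta_pos=[[0, 0, 0.001], [0, 0, 0.001], [0, 0, 0], [0, 0, 0]], gripper=[0.04, 0.04, 0.04, 0.04])

```text
time: 10.13
tool_pos: [0.6305, -0.2099, 0.1057]
tcp_rot: [1.707, 1.887, -0.626]
wrist_force: [-0.8, 0.7, -5.5]
width: 0.526
grip_force: 64.6
```

Run:
```python
from h import *
heel_now()
```

```text
heel [4.5 0.6 0.2] toe [168.7   0.3  24.8] tilt rel [ 0.15 -8.51 -0.1 ] F seat [-3.6 -0.7 -4.3] t 10.13
```

Call:
jog_arm(turn=[[0, 0, 0], [0, 0, 0], [0, 0, 0], [0, 0, 0], [0, 0, 0], [0, 0, 0]], delta_pos=[[0, 0, 0.0005], [0.001, 0, 0], [0.001, 0, 0], [0.0005, 0, 0], [0, 0, 0], [0, 0, 0]], gripper=[0.04, 0.04, 0.04, 0.04, 0.04, 0.04])

```text
time: 10.63
tool_pos: [0.6308, -0.2089, 0.1048]
tcp_rot: [1.706, 1.885, -0.627]
wrist_force: [0.2, -2.4, 1.5]
width: 0.521
grip_force: 64.9
```

Run:
```python
from h import *
heel_now()
```

```text
heel [ 3.3  1.  -0.2] toe [167.4   0.7  24.6] tilt rel [ 0.18 -8.6  -0.12] F seat [ 2.9 -0.   0. ] t 10.63
```

Call:
jog_arm(turn=[[0, 0.006, 0], [0, 0.006, 0], [0, 0.004, 0], [0, 0, 0], [0, 0, 0]], delta_pos=[[0, 0, 0.0005], [0, 0, 0.0005], [0, 0, 0.0003], [0, 0, 0], [0, 0, 0]], gripper=[0.04, 0.04, 0.04, 0.04, 0.04])

```text
time: 11.05
tool_pos: [0.6309, -0.2097, 0.1037]
tcp_rot: [1.716, 1.897, -0.614]
wrist_force: [-0.6, -1.5, 6.5]
width: 0.527
grip_force: 65.4
```

Run:
```python
from h import *
heel_now(); print(read_state()["torque"].round(2))
```

```text
heel [ 3.1  1.1 -0.2] toe [167.6   0.7  21.9] tilt rel [ 0.19 -7.65 -0.12] F seat [ 4.7 -0.8  4.8] t 11.05
[-0.16  0.27 -0.13]
```

Call:
jog_arm(turn=[[0, 0, 0], [0, 0, 0], [0, 0, 0], [0, 0, 0], [0, 0, 0], [0, 0, 0], [0, 0, 0]], delta_pos=[[0, 0, 0], [0, 0, 0], [0, 0, 0], [0, 0, 0], [0, 0, 0], [0, 0, 0], [0, 0, 0]], gripper=[0.047, 0.05, 0.055, 0.06, 0.064, 0.066, 0.066], grip_force=20)

```text
time: 11.63
tool_pos: [0.6301, -0.2091, 0.1022]
tcp_rot: [1.716, 1.898, -0.615]
wrist_force: [-0.1, -0.5, -0.4]
width: 0.775
grip_force: 0.0
```

Call:
jog_arm(turn=[[0, 0, 0], [0, 0, 0], [0, 0, 0], [0, 0, 0], [0, 0, 0], [0, 0, 0], [0, 0, 0], [0, 0, 0]], delta_pos=[[0, 0, -0.005], [0, 0, -0.01], [0, 0, -0.02], [0, 0, -0.03], [0, 0, -0.03], [0, 0, -0.02], [0, 0, 0], [0, 0, 0]], gripper=[0.066, 0.066, 0.066, 0.066, 0.03, 0, 0, 0])

```text
time: 12.3
tool_pos: [0.6238, -0.1351, 0.1931]
tcp_rot: [1.715, 1.897, -0.61]
wrist_force: [0.3, -0.5, 0.2]
width: 0.203
grip_force: 0.0
```

Run:
```python
from h import *
print(read_state()["wrist_force"].round(1), read_state()["width"])
s=vision.read_camera("scene"); t=vision.read_camera("top")
cv2.imwrite("pics/r_s.png",s[:,:,::-1]);cv2.imwrite("pics/r_t.png",t[:,:,::-1])
cv2.imwrite("pics/r.png",cv2.resize(np.hstack([s[245:320,135:235,::-1],t[150:225,445:545,::-1]]),None,fx=4,fy=4,interpolation=cv2.INTER_CUBIC))
# expected knob when resting 7.5 deg up
for a in(0,7.5):
    k=SEAT+RS@(frame(0,a)@[.134,0,.026]); print(a,k.round(4),proj("top",k),proj("scene",k))
a,sa=blob(t,*BRASS,(478,170,30,25)); print("knob top",a,sa)
```

```text
[ 0.3 -0.5  0.2] 0.20346954753480537
0 [ 0.6336 -0.2446  0.1401] [498.05225998 184.15681838] [172.67184798 285.47507183]
7.5 [ 0.6323 -0.2317  0.1523] [493.97770021 183.73843293] [177.30839909 280.61372737]
knob top [489.61 171.38] [  0   0  30   5 100]
```

View pics/r.png

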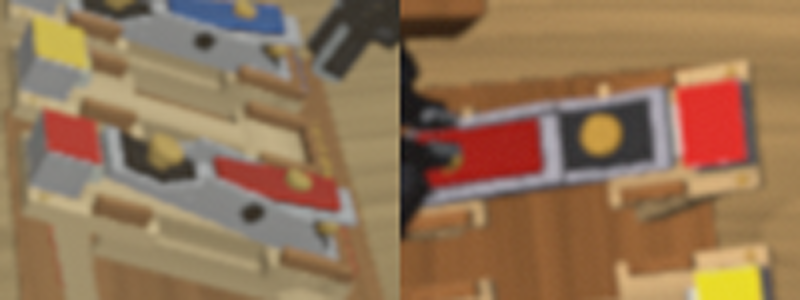

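The plane rests behind the ledge with its toe on the roller. Its knob is at (495.3,183.8) in top, where (494,183.7) was expected for the 7.5° rest pose. Next I'll bring the shut fingers over the knob.

Run:
```python
from h import *
s=read_state(); R=RS@FLIP; print((RS.T@(s["tool_pos"]-SEAT)*1e3).round(1))
go(s["tool_pos"],R); go(SEAT+RS@[.132,0,.055],R,(s["tool_pos"],R))
```

```text
[ 68.4  -0.6 126.4]
t 12.4 dtool [0. 0. 0.] rot [ 0.0014  0.1323 -0.0008] rows>= 1.1 F [ 0.  -0.4  0.1] w 2.9 g 0.0
t 12.4 dtool [-0.0636  0.0006  0.0714] rot [0. 0. 0.] rows>= 2.3 F [ 0.  -0.4  0.1] w 2.9 g 0.0
```

Call:
jog_arm(turn=[[0, 0.066, 0], [0, 0.066, 0], [0, 0, 0], [0, 0, 0], [0, 0, 0], [0, 0, 0], [0, 0, 0], [0, 0, 0], [0, 0, 0]], delta_pos=[[0, 0, 0], [0, 0, 0], [-0.015, 0, 0.006], [-0.025, 0.0006, 0.015], [-0.0236, 0, 0.02], [0, 0, 0.02], [0, 0, 0.01], [0, 0, 0], [0, 0, 0]], gripper=[0, 0, 0, 0, 0, 0, 0, 0, 0])

```text
time: 13.15
tool_pos: [0.6308, -0.2275, 0.1622]
tcp_rot: [1.799, 1.99, -0.517]
wrist_force: [0.2, -0.2, -0.0]
width: 0.003
grip_force: 0.0
```

```bash
cat >> h.py <<'E'
def tip():
    s=read_state(); R=Ro.from_rotvec(s["tcp_rot"]).as_matrix()@FLIP
    print("tip seat",(RS.T@(s["tool_pos"]-SEAT)*1e3).round(1),Ro.from_matrix(RS.T@R).as_rotvec(degrees=True).round(1),"F seat",(RS.T@s["wrist_force"]).round(1),"w",round(s["width"],3),"t",round(s["time"],2))
E
python3 -c "
from h import *
tip()"
```

```text
tip seat [131.   -1.1  54. ] [-0.1  0.  -0. ] F seat [ 0.2  0.2 -0.2] w 0.003 t 13.15
```

Call:
jog_arm(turn=[[0, 0, 0], [0, 0, 0], [0, 0, 0], [0, 0, 0], [0, 0, 0], [0, 0, 0], [0, 0, 0]], delta_pos=[[-0.001, 0.001, 0.004], [0, 0, 0.003], [0, 0, 0.0015], [0, 0, 0.001], [0, 0, 0.001], [0, 0, 0.001], [0, 0, 0]], gripper=[0, 0, 0, 0, 0, 0, 0])

```text
time: 13.73
tool_pos: [0.6342, -0.234, 0.1554]
tcp_rot: [1.796, 1.987, -0.513]
wrist_force: [-0.4, -0.9, 0.1]
width: -0.003
grip_force: 0.0
```

```bash
python3 -c "
from h import *
tip()"
```

```text
tip seat [133.2   1.7  44.6] [ 0.1 -0.  -0.1] F seat [ 0.7 -0.5 -0.4] w -0.003 t 13.73
```

Call:
jog_arm(turn=[[0, 0, 0], [0, 0, 0], [0, 0, 0], [0, 0, 0], [0, 0, 0]], delta_pos=[[0, -0.001, 0.001], [0, 0, 0.001], [0, 0, 0.001], [0, 0, 0.0005], [0, 0, 0]], gripper=[0, 0, 0, 0, 0])

```text
time: 14.15
tool_pos: [0.6343, -0.2354, 0.154]
tcp_rot: [1.796, 1.986, -0.51]
wrist_force: [-1.1, 5.9, 6.4]
width: -0.0
grip_force: 4.2
```

```bash
python3 -c "
from h import *
tip()"
```

```text
tip seat [133.7   1.6  42.7] [ 0.2 -0.  -0.1] F seat [-1.6 -0.5  8.6] w -0.0 t 14.15
```

Call:
jog_arm(turn=[[0, 0, 0], [0, 0, 0], [0, 0, 0], [0, 0, 0], [0, 0, 0]], delta_pos=[[0, 0, 0.001], [0, 0, 0.001], [0, 0, 0.001], [0, 0, 0.001], [0, 0, 0]], gripper=[0, 0, 0, 0, 0])

```text
time: 14.57
tool_pos: [0.633, -0.2384, 0.1482]
tcp_rot: [1.797, 1.988, -0.514]
wrist_force: [-0.1, 0.1, 0.1]
width: -0.003
grip_force: 0.0
```

```bash
python3 -c "
from h import *
tip()"
```

```text
tip seat [1.33e+02 1.00e-01 3.62e+01] [ 0.1 -0.  -0.1] F seat [-0.1 -0.1  0.2] w -0.003 t 14.57
```

The force has gone from 8.6 N to zero, so the toe has given way. I'll follow it down to press it fully home.

Call:
jog_arm(turn=[[0, 0, 0], [0, 0, 0], [0, 0, 0], [0, 0, 0], [0, 0, 0], [0, 0, 0], [0, 0, 0], [0, 0, 0], [0, 0, 0]], delta_pos=[[0, 0, 0.002], [0, 0, 0.002], [0, 0, 0.0015], [0, 0, 0.001], [0, 0, 0.001], [0, 0, 0.001], [0, 0, 0], [0, 0, 0], [0, 0, 0]], gripper=[0, 0, 0, 0, 0, 0, 0, 0, 0])

```text
time: 15.32
tool_pos: [0.6342, -0.2427, 0.1419]
tcp_rot: [1.797, 1.987, -0.513]
wrist_force: [-0.4, 0.1, 0.2]
width: -0.002
grip_force: 0.0
```

```bash
python3 -c "
from h import *
tip()"
```

```text
tip seat [133.4   0.8  28.6] [ 0.1 -0.  -0.1] F seat [ 0.  -0.4  0.3] w -0.002 t 15.32
```

Call:
jog_arm(turn=[[0, 0, 0], [0, 0, 0], [0, 0, 0], [0, 0, 0], [0, 0, 0]], delta_pos=[[0, 0, 0.001], [0, 0, 0.001], [0, 0, 0.001], [0, 0, 0], [0, 0, 0]], gripper=[0, 0, 0, 0, 0])

```text
time: 15.73
tool_pos: [0.6344, -0.244, 0.1399]
tcp_rot: [1.797, 1.987, -0.512]
wrist_force: [-3.6, 4.1, 5.0]
width: -0.002
grip_force: 3.1
```

```bash
python3 -c "
from h import *
tip()"
```

```text
tip seat [133.4   0.9  26.2] [ 0.1 -0.  -0.1] F seat [-1.1 -3.2  6.6] w -0.002 t 15.73
```

Contact is at 26 mm off the ramp, which is exactly the seated knob height. I'll back off and check.

Call:
jog_arm(turn=[[0, 0, 0], [0, 0, 0], [0, 0, 0], [0, 0, 0], [0, 0, 0], [0, 0, 0], [0, 0, 0], [0, 0, 0]], delta_pos=[[0, 0, -0.005], [0, 0, -0.02], [0, 0, -0.03], [0, 0, -0.03], [0.03, 0, -0.02], [0.035, 0, 0], [0.03, 0, 0], [0, 0, 0]], gripper=[0, 0, 0, 0, 0, 0, 0, 0])

```text
time: 16.4
tool_pos: [0.6185, -0.1046, 0.1741]
tcp_rot: [1.795, 1.994, -0.514]
wrist_force: [-0.6, 0.1, -0.8]
width: 0.002
grip_force: 0.0
```

Run:
```python
from h import *
s=vision.read_camera("scene"); t=vision.read_camera("top")
a=cv2.resize(s[245:320,135:235,::-1],None,fx=4,fy=4,interpolation=cv2.INTER_CUBIC); b=cv2.resize(t[150:225,445:545,::-1],None,fx=4,fy=4,interpolation=cv2.INTER_CUBIC)
cv2.imwrite("pics/f.png",np.hstack([a,b]))
T0=cv2.imread("pics/top0.png")[:,:,::-1].copy(); S0=cv2.imread("pics/scene0.png")[:,:,::-1].copy()
k=SEAT+RS@[.134,0,.026]; kb=k-.21*RS[:,1]
W=((14,120,110),(26,255,255))
for n,im,X in(("red",t,k),("blue",T0,kb)):
    p=proj("top",X); a,sa=blob(im,*W,(int(p[0])-6,int(p[1])-6,13,13)); print(n,"top",(a-p).round(2),sa)
for n,im,X in(("red",s,k),("blue",S0,kb)):
    p=proj("scene",X); a,sa=blob(im,(18,90,90),(28,255,255),(int(p[0])-5,int(p[1])-4,11,11)); print(n,"scene",(a-p).round(2),sa)
print("1 mm up-ramp in px",proj("top",k+RS[:,0]*.001)-proj("top",k),proj("scene",k+RS[:,0]*.001)-proj("scene",k))
```

```text
red top [ 0.12 -0.59] [ 1  1 11 10 86]
blue top [-0.14  0.02] [ 2  2 10 11 89]
red scene [-1.09  1.6 ] [ 1  1 10 10 69]
blue scene [-0.51 -0.39] [ 0  0 11 11 85]
1 mm up-ramp in px [ 0.44226496 -0.06945206] [-0.37448522 -0.10711469]
```

View pics/f.png

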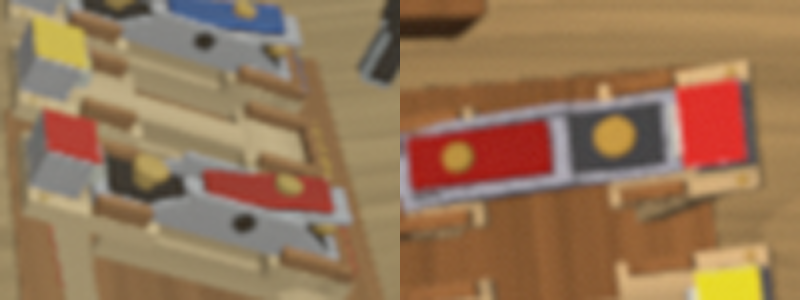

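The last view shows the red plane flat in its cradle and parallel to the blue one, with its toe under the catch. Its knob at (498.2,183.6) is within about 0.6 mm up-ramp of the blue plane's seated position. During the click it slid about 2.7 mm down-ramp onto the ledge. The gripper is clear, so I'll hand it in.

```bash
python3 -c "
from workcell import ticket
print(ticket.finish_job())"
```

```text
the job is handed in; nothing more can be done
None
```

The red block plane is back in its red-labelled cradle, sole flat on the ramp, toe clicked under the roller and heel against the ledge to within about 0.6 mm as measured; the job was handed in at about 16.5 s, and no verdict came back.

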